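# Cycle the needle lever and snap the cover onto the needle station

## Robot

A 6-joint arm with a two-finger parallel gripper is mounted at the origin on the work surface. World frame = base frame: x ahead of the robot, y to its left, z up, the work surface at z = 0. Lengths are in m, angles in rad, forces in N, time in s.
With the tool pointing down it reaches from about 0.3 to 0.75 m from the base axis. Payload 8.5 kg.
Tool frame: the origin (TCP) lies between the finger pads; the fingertips stand 14 mm ahead of it and the grasp point (between the pads) lies 5 mm behind it; x points along the fingers, y is the direction in which the jaws open and shut, and the axes are right-handed (so a half turn about x gives the same grasp; the last joint's range is limited). The gripper opens to 85 mm and grips with 20 to 120 N. Pads are 22 mm wide; open, the fingers measure 114 mm over their backs; the gripper's body (76 mm by 85 mm) begins 54 mm behind the grasp point. The pads swing forward as they close: fully open they stand 13 mm farther back than shut.
Start: joints at [1.015, 0.381, 1.297, -0, 1.464, -0.215], TCP at [0.184, 0.518, 0.245] pointing down, gripper open.
Joint ranges: [-3.11, 3.11], [-0.89, 2.33], [0.22, 2.48], [-1.42, 4.56], [0.17, 2.85], [-2.88, 2.88]. Speed limits (rad/s): [2.39, 2.39, 3.14, 3.14, 3.14, 3.14].

## Interface

Orientations are given as a unit quaternion [w, x, y, z].
In Python, from station import readout, viewer, finish_job gives the robot as it stands.
- The arm moves only by the tool servo_tool, never from a script. Its argument "plan" is a list of rows, each an object with "travel": the shift along the tool's x, y, z in mm, a list of three; "twist": the turn about the tool's x in rad. In form: [{"travel": [x, y, z], "twist": twist}, ...]. A call has 1 to 10 rows; each row shifts and turns the commanded pose from where the row before left it, along the tool's axes as they then stand; what a row does not reach is not made up. A row lasts 1/12 s, in which the tool goes at most 41.7 mm and 7.16 degrees, less where a joint would pass 70% of its speed; a pose out of reach is approached as far as the arm can. A call with a gripper value outside its range is refused whole. "jaw" is the closure in counts, from 0 (fully open) to 255 (shut), set as the call begins (left out, the last holds). The fingers move at their own pace and stop on an object; the grip force is fixed at half the most. Time passes only in rows, so rows that do not move let the fingers close. It gives the time, the measured TCP pose, the force and the opening at its end, in the units of the state.
- readout.read_state(): the state, without advancing time (a new reading comes with each control period).
- viewer.get_image(name): name is "scene" or "top"; returns (picture, depth): 400x640x3 uint8, red, green, blue; 400x640 float32, m along the optical axis (not along the pixel's ray), 0 where there is no reading.
- viewer.camera_info(name): a dict with "intrinsics" (3x3 intrinsics, pixels), "eye" and "orientation" of the camera in the world. Camera axes: x right, y down, z forward; pixel columns grow to the right and rows downward; lengths in m; the calibration is good to about 2 mm. A picture is of the moment at which its call begins. camera_info takes no time and is no camera call.
- finish_job(): hands the job in, once; it reports no verdict.
The state is a dict: "clock": time; "joint_pos": joint angles; "qvel": joint speeds; "effort": joint torques, N m; "position": TCP position; "tcp_rot": TCP orientation; "wrist_force": force on the tool from outside, world axes, zero at the start; "moment": the same for the moment, N m; "opening": finger opening in m.
Only numpy, scipy, OpenCV 4.12 (cv2) and the standard library are available. Lean on these libraries where they do the work, as an engineer would, in place of code of your own. Each camera call takes 0.05 s, during which the arm holds its last target. There are 200 camera calls.

## Task

Close up the blood analyser's needle station: pull its sprung lever all the way towards the robot, then ease it slowly back to rest under control, never letting it fly back. Then take the loose rectangular cover by its rib and press it level between the station's two clips until it snaps in with a sudden drop in force, and keep pressing so that it squeezes the sprung seal down firmly; finish while still pressing, with the fingers on the cover. Leave everything else on the desk where it is.

Things in the scene. Friction and masses are not known exactly. Their poses are not given: they have to be found in the camera images.
- station: Needle station, fixed to the desk: white base plate 130 (x) x 270 (y) x 12 mm. Origin: centre of its underside on the desk; x points away from the robot (within 0.3 rad of world x), z up. Right half (-y): a grey well between two white sprung clips, which face each other along y on grey towers 50 mm high. Left half (+y): the lever.
- well (a point): Centre of the well, 60 mm right (-y) of the station's origin, 30 mm above the desk: middle of the top of the unpressed black seal ring. The clips' tips, 34 mm above the desk, are 55 mm apart (along y); their sloped faces above lead the cover in. Low end stops 62 mm apart along x reach 28 mm above the desk. The cover goes here, its centre over this point.
- seal (a joint): Sprung square rubber seal (44 mm) in the well: 0 = up, 0.008 m = fully down. Its spring pushes up: 1 N at 0, 6 N at 3 mm, 10 N at 6 mm, 13 N at 8 mm. The cover snaps in with its underside 2 to 3 mm below the well point (push rises to 14 to 20 N, then suddenly drops to a few N). Left alone, the snapped cover is pushed up against the clips, seal 3 mm down; pressed firmly, 6 to 8 mm.
- lever (a joint): Sprung lever: 0 = at rest, leaning 0.45 rad away from the robot; grows as its top is pulled towards the robot (station -x), to the stop at 0.9 rad (leaning 0.45 rad towards the robot). The handle needs about 2 N at rest, 6 N at the stop. Let go, it flies back.
- lever_grip (a point): Grip point on the lever's handle: a black level bar, 16 mm thick, 70 mm long along the station's y, on top of a thin steel arm. The arm meets the bar 42 mm to the right (-y) of this point; the bar ends 22 mm to the left. At rest 153 mm above the desk. It moves on an arc of 120 mm radius about point lever_hinge; the bar can turn in the fingers.
- lever_hinge (a point): Point on the lever's hinge axis (which runs along the station's y axis) beside the grip point, 45 mm above the desk, 112 mm to the left (+y) of the station's origin.
- cover: Loose grey plastic cover, 56 (x) x 60 (y) mm, 60 to 110 g, right side up on the desk. Origin: centre of its underside. The two y edges are lips 2 mm thick, 4 to 6 mm up (below them it is 53 mm wide); raised middle 46 x 44 mm up to 10 mm; upright rib 14 mm thick (x), 36 mm long (y), up to 42 mm above the underside. The clips snap over its two y edges: its y axis goes along the station's y; either way round will do.
- round_cap: Bystander: round grey screw cap, 62 mm diameter, 18 mm high, flat on the desk; origin at the centre of its underside.
- beaker: Bystander: clear open beaker, 60 mm diameter, 55 mm high; origin at the centre of its underside.
- scanner: Bystander: white barcode scanner lying down, about 165 x 60 x 45 mm; origin near the centre of its underside.
- slide_box: Bystander: small cardboard box of slides, 82 x 37 x 30 mm; origin at the centre of its underside.
There are look-alikes about, which are no part of the job. What is shaped like the cover but green, orange or red is not meant.

How it is judged:
On the way, in this order (a step that is already met when the one before it is completed fails the run):
1. the lever is pulled to the end of its stroke (beyond 0.8 of 0.9 rad) (value of joint lever above 0.8 rad), for 0.1 s.
2. the lever is back at rest (below 0.08 rad) (value of joint lever below 0.08 rad), for 0.2 s.
3. the cover has snapped in under both clips (z of cover in the frame of well between -0.012 and -0.0026 m and horizontal distance between cover and well below 0.006 m and angle between cover's own z axis and vertical below 0.09 rad and angle between the y axis of cover and the y axis of station, either way round below 0.15 rad), for 0.2 s.
At the end, for the whole second after the job is handed in: Fingers press on the cover (over 3 N), the seal is pressed over 5 mm down; the cover is snapped in (underside 2.6 to 12 mm below the seal's unpressed top), centred within 6 mm, level within 0.09 rad, square within 0.15 rad; the lever is at rest (below 0.08 rad) (all of step 3 and value of joint lever below 0.08 rad and value of joint seal above 0.005 m and contact force between the fingers and cover above 3 N); the arm keeps its last pose, push and grip.
It fails at once if the lever flies back (faster than 1.6 rad/s) (velocity of joint lever below -1.6 rad/s).
It fails at once if a bystander is pushed more than 30 mm (distance of any of round_cap, beaker, scanner, slide_box from where it was at the start of the episode above 0.03 m).
It also fails if it takes over 58 s, if anything falls off the work surface, if the arm or the gripper's body presses on something with over 40 N, if the wrist force passes 120 N, or if a joint passes its speed limit or range.

## Working session

There is one attempt and no reset: what is moved stays moved. The work goes in short steps, Python scripts to look and compute and a tool call to move; the robot and the scene stay as the last step left them, time stands still between calls to the robot, and variables do not carry over. Pictures are saved under pics/ and viewed, about 8 in all and at most 12, crops included, and the job is handed in when it is done.

Besides the shell and the picture viewer there is one more tool, called after "Call:" in YAML: its name, and indented under it one key for each argument. servo_tool: Moves the arm, as the interface text tells. Its arguments: {"type":"object","properties":{"plan":{"type":"array","items":{"type":"object","properties":{"travel":{"type":"array","items":{"type":"number"}},"twist":{"type":"number"}}}},"jaw":{"type":"number"}},"required":["plan"]}

```bash
ls; mkdir -p pics; cat > h.py <<'E'
import numpy as np, cv2
from scipy.spatial.transform import Rotation as R
from station import readout, viewer, finish_job
def q(w): return R.from_quat([w[1],w[2],w[3],w[0]])
def cam(n):
    c=viewer.camera_info(n); return np.array(c["intrinsics"]),np.array(c["eye"]),q(c["orientation"]).as_matrix()
def ray(n,u,v,z):
    K,e,M=cam(n); d=M@np.linalg.solve(K,[u,v,1.]); return e+d*(z-e[2])/d[2]
def proj(n,p):
    K,e,M=cam(n); c=K@(M.T@(np.array(p)-e)); return c[:2]/c[2]
def cloud(n,D):
    K,e,M=cam(n); v,u=np.mgrid[0:D.shape[0],0:D.shape[1]]
    return e+(np.stack([u,v,np.ones_like(u)],-1)@np.linalg.inv(K).T*D[...,None])@M.T
def snap(n,tag):
    I,D=viewer.get_image(n); cv2.imwrite(f"pics/{tag}.png",I[...,::-1]); np.save(f"pics/{tag}.npy",D); return I,D
def tool():
    s=readout.read_state(); return np.array(s["position"]),q(s["tcp_rot"]).as_matrix()
E
python3 - <<'E'
from h import *
for n in("scene","top"):
    snap(n,n+"0"); K,e,M=cam(n); print(n,K.tolist(),e,M.round(3).tolist())
print(readout.read_state()); p,M=tool(); print(M.round(3))
E
```

```text
pics
scene [[448.9710329960744, 0.0, 316.0003406622507], [0.0, 448.9710329960744, 192.82077815698867], [0.0, 0.0, 1.0]] [ 1.31999795 -0.5578489   0.81184044] [[0.587, 0.468, -0.66], [0.809, -0.355, 0.468], [-0.015, -0.809, -0.587]]
top [[412.30208425005185, 0.0, 309.09750281455365], [0.0, 412.30208425005185, 198.50329977093517], [0.0, 0.0, 1.0]] [ 0.31707034 -0.00940237  1.33052785] [[-0.016, -0.981, 0.193], [-0.999, 0.021, 0.025], [-0.028, -0.193, -0.981]]
{'clock': 0.1, 'joint_pos': array([ 1.01473519e+00,  3.81130267e-01,  1.29818794e+00,  1.49504197e-05,
        1.46354954e+00, -2.15287697e-01]), 'qvel': array([-0.00016435, -0.00216328, -0.00344734, -0.00038217, -0.00015805,
       -0.00028079]), 'effort': array([ 3.19418505e-03, -4.49221838e+01, -2.31656420e+01, -2.42373862e-04,
        3.69048954e-03, -1.39123819e-05]), 'position': array([0.18368113, 0.51816645, 0.24477161]), 'tcp_rot': array([ 0.69669266,  0.1194843 ,  0.69704158, -0.12031575]), 'wrist_force': array([0.5325764 , 0.52710796, 0.28699308]), 'moment': array([0.08120216, 0.04126262, 0.0215293 ]), 'opening': 0.08551242645204075}
[[-0.001  0.334  0.942]
 [-0.001  0.942 -0.334]
 [-1.    -0.001 -0.   ]]
```

View pics/top0.png

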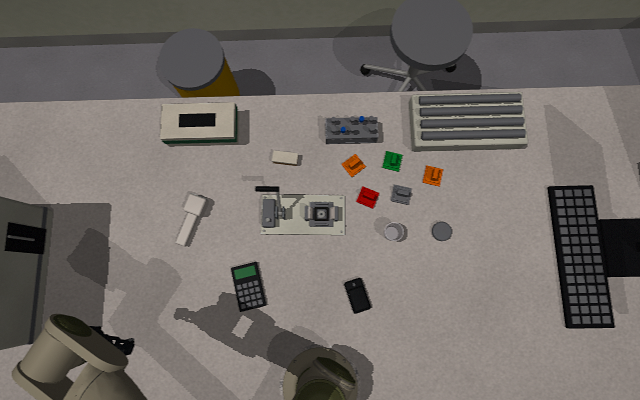

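View pics/scene0.png

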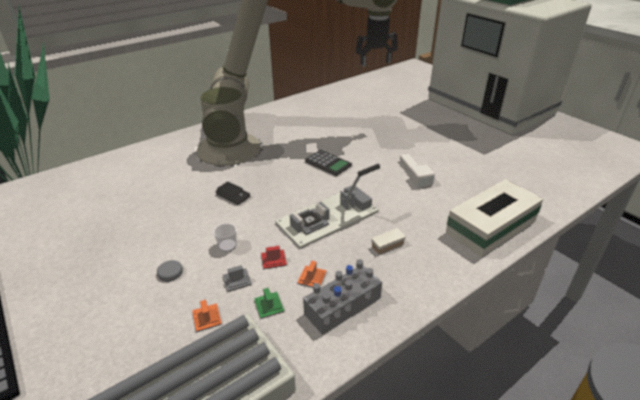

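The top view shows the station at (303,214), with the lever bar at (267,189) and the grey seal well at (321,214). Candidates for the cover (top-view pixels):
- grey ribbed cover (401,194): chosen
- green (393,160)
- orange (353,165) and (432,175)
- red (368,197)
- round grey cap (441,231)

In the scene view the grey cover is at (236,277).

```bash
python3 - <<'E'
from h import *
def rect(mask,n,z,lo):
    cs,_=cv2.findContours(mask.astype(np.uint8),0,2)
    c=max(cs,key=cv2.contourArea)
    P=np.array([ray(n,*p[0],z)[:2] for p in c])
    r=cv2.minAreaRect((P*1000).astype(np.float32)); print(lo,cv2.contourArea(c),np.round(r[0],1),np.round(r[1],1),round(r[2],1), cv2.boundingRect(c)); return c
for n,rs in (("top",dict(st=(250,185,355,245),cov=(386,182,416,206),bar=(250,182,285,196))),("scene",dict(st=(270,185,385,250),cov=(215,260,255,295),bar=(350,155,385,185)))):
    I=cv2.imread(f"pics/{n}0.png"); D=np.load(f"pics/{n}0.npy"); C=cloud(n,D)
    h=cv2.cvtColor(I,cv2.COLOR_BGR2HSV).astype(int)
    for k,(a,b,c,d) in rs.items():
        box=np.zeros(I.shape[:2],bool); box[b:d,a:c]=1
        Z=C[...,2]
        if k=="st":
            m=box&(abs(Z-.012)<.006); rect(m,n,.012,n+" plate z")
            m2=m&(Z>.008); print(" zmed",np.median(Z[m2]))
            m=box&(Z>.007)&(Z<.06);P=(C[m][:,:2]*1000).astype(np.float32);print(" rect pts",cv2.minAreaRect(P))
        if k=="cov":
            m=box&(Z>.003); P=(C[m]*1000).astype(np.float32); print(n,"cover all",cv2.minAreaRect(P[:,:2].copy()),"maxz",P[:,2].max(),"n",len(P))
            for t in (.018,.025):
                m=box&(Z>t); P=(C[m]*1000).astype(np.float32); print("  rib",t,cv2.minAreaRect(P[:,:2].copy()),len(P))
        if k=="bar":
            m=box&(Z>.135)&(h[...,2]<90); P=C[m]*1000; print(n,"bar",len(P),P.mean(0).round(1),P.min(0).round(1),P.max(0).round(1)); print("  ",cv2.minAreaRect(P[:,:2].astype(np.float32)))
t=cv2.imread("pics/top0.png"); s=cv2.imread("pics/scene0.png")
a=cv2.resize(t[145:245,245:460],None,fx=3.7,fy=3.0*1,interpolation=2)
b=cv2.resize(s[150:300,210:395],(795,300*1),interpolation=2)
a=cv2.resize(a,(795,300)); cv2.imwrite("pics/crop0.png",np.vstack([a,b]))
E
```

```text
top plate z 2548.0 [524.7  45.4] [268.2 133. ] 87.8 (261, 194, 84, 42)
 zmed 0.012337380696529454
 rect pts ((540.72509765625, 55.44573211669922), (321.86663818359375, 159.4638214111328), 88.34794616699219)
top cover all ((492.7119445800781, -145.59144592285156), (110.13238525390625, 430.6513977050781), 37.86564636230469) maxz 1330.5278 n 336
  rib 0.018 ((463.07952880859375, -142.229248046875), (35.540504455566406, 393.1710510253906), 42.54153060913086) 72
  rib 0.025 ((463.0789489746094, -142.2261199951172), (35.47535705566406, 393.1719055175781), 42.5515022277832) 65
top bar 144 [579.8 141.2 157.6] [564.9 109.5 136.2] [589.2 175.1 167.2]
   ((580.3975219726562, 141.50582885742188), (66.97615814208984, 21.921953201293945), 81.38279724121094)
scene plate z 1477.5 [528.2  43.2] [274.1 137.3] 88.6 (276, 193, 103, 55)
 zmed 0.012788085889963163
 rect pts ((537.497802734375, 35.15312194824219), (293.66741943359375, 323.79119873046875), 53.98308563232422)
scene cover all ((907.5244140625, -425.78399658203125), (99.37589263916016, 860.4805297851562), 65.65824127197266) maxz 811.84045 n 574
  rib 0.018 ((952.230712890625, -407.3242492675781), (36.22956848144531, 793.9326171875), 70.35382080078125) 178
  rib 0.025 ((952.1823120117188, -407.4596862792969), (35.94197082519531, 793.9326171875), 70.35382080078125) 143
scene bar 82 [593.4 126.7 165.5] [ 573.8 -557.8  142.4] [1320.   171.   811.8]
   ((934.24755859375, -211.39755249023438), (51.09058380126953, 1035.720703125), 45.24823760986328)
```

View pics/crop0.png

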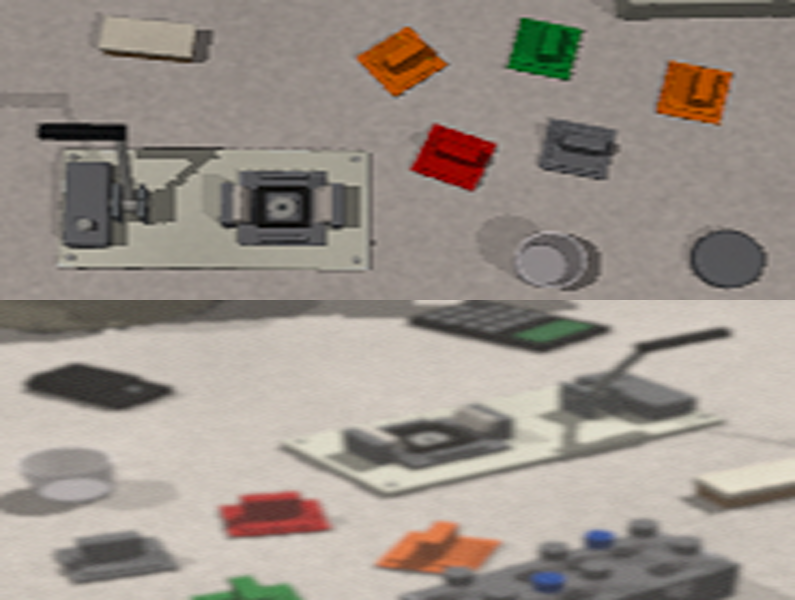

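```bash
python3 - <<'E'
from h import *
for n,rs in (("top",dict(st=(250,185,355,245),cov=(386,182,416,206),bar=(250,182,285,196))),("scene",dict(st=(270,185,385,250),cov=(215,260,255,295),bar=(350,155,385,185)))):
    I=cv2.imread(f"pics/{n}0.png"); D=np.load(f"pics/{n}0.npy"); C=cloud(n,D);Z=C[...,2]
    h=cv2.cvtColor(I,cv2.COLOR_BGR2HSV).astype(int); ok=(D>0)
    def box(k):
        a,b,c,d=rs[k]; m=np.zeros(I.shape[:2],bool); m[b:d,a:c]=1; return m&ok
    pr=lambda t,P:(lambda r:print(n,t,len(P),"c",np.round(r[0],1),"size",np.round(r[1],1),"ang",round(r[2],2),"z",np.percentile(P[:,2],[5,50,95]).round(1)))(cv2.minAreaRect((P[:,:2]).astype(np.float32)))
    # desk height in view
    print(n,"desk z",np.median(Z[box("cov")][Z[box("cov")]<.01])*1000)
    m=box("st")&(Z>.007)&(Z<.017); pr("plate",C[m]*1000)
    m=box("cov")&(Z>.003)&(Z<.06); pr("cover",C[m]*1000)
    m=box("cov")&(Z>.003)&(Z<.009); pr("lips",C[m]*1000)
    m=box("cov")&(Z>.036)&(Z<.06); pr("rib top",C[m]*1000)
    m=box("bar")&(Z>.135)&(Z<.19); pr("bar",C[m]*1000)
    m=box("st")&(Z>.04)&(Z<.056)&(C[...,1]<.05); P=C[m]*1000
    for s in(P[P[:,1]>-15],P[P[:,1]<=-15]): pr("tower",s)
E
```

```text
top desk z 1.0110483291554395
top plate 1956 c [540.7  55.4] size [321.9 159.5] ang 88.35 z [ 8.  12.1 15.9]
top cover 334 c [ 588.9 -275. ] size [95.4 76.8] ang 88.9 z [ 3.4  8.8 42.1]
top lips 172 c [ 588.9 -275. ] size [95.4 76.8] ang 88.9 z [3.2 5.5 8.7]
top rib top 52 c [ 586.  -277.1] size [36.2 14.4] ang 75.5 z [37.  41.6 45.5]
top bar 155 c [580.8 141.1] size [67.7 22.8] ang 81.38 z [142.8 157.9 163. ]
top tower 92 c [524.8  25.5] size [22.  41.4] ang 89.74 z [43.1 49.4 53.4]
top tower 98 c [523.1 -56.6] size [22.1 42. ] ang 88.18 z [43.3 48.9 54.1]
scene desk z 1.2423545139580439
scene plate 1652 c [525.   47.9] size [292.3 290.3] ang 51.79 z [ 9.  12.7 15.7]
scene cover 568 c [ 573.9 -276.4] size [ 95.1 120.3] ang 57.39 z [ 3.3 10.2 42.9]
scene lips 246 c [ 573.9 -276.4] size [ 95.1 120.3] ang 57.39 z [3.1 6.  8.6]
scene rib top 89 c [ 586.1 -277. ] size [35.8 15.3] ang 76.76 z [37.7 41.9 45.4]
scene bar 148 c [581.1 141.4] size [72.5 20.9] ang 85.74 z [142.6 158.  162.5]
scene tower 111 c [523.9  26.5] size [25.4 47.8] ang 86.68 z [41.8 49.2 53.6]
scene tower 156 c [ 555.5 -107.8] size [ 42. 147.] ang 33.48 z [40.9 47.8 52.6]
```

The close crop confirms the grey cover, with a rectangular plate and an upright rib, beside the red look-alike. My estimates:

| Item | x (mm) | y (mm) | Yaw or height |
|---|---|---|---|
| Well | 524 | -15.5 | station yaw about -1.8° |
| Lever grip | 581 | 154 | z 153 mm |
| Cover | 586 | -277 | yaw about -14° |

The sizes and heights match the description. I'm starting the move.

Call:
servo_tool:
  plan:
    - {"travel":[0,0,0],"twist":0.12}
    - {"travel":[0,0,0],"twist":0.12}
    - {"travel":[0,0,0],"twist":0.12}
    - {"travel":[0,0,0],"twist":0.12}
    - {"travel":[0,0,0],"twist":0.12}
    - {"travel":[0,0,0],"twist":0.12}
    - {"travel":[0,0,0],"twist":0.12}
    - {"travel":[0,0,0],"twist":0.12}
    - {"travel":[0,0,0],"twist":0.12}
    - {"travel":[0,0,0],"twist":0.12}
  jaw: 0

```text
clock: 0.93
position: [0.1837, 0.5182, 0.2449]
tcp_rot: [0.506, 0.494, 0.506, -0.494]
wrist_force: [-1.0, -0.0, -0.2]
opening: 0.0855
```

Call:
servo_tool:
  plan:
    - {"travel":[0,20,20],"twist":0.062}
    - {"travel":[0,24,22],"twist":0}
    - {"travel":[0,24,22],"twist":0}
    - {"travel":[0,24,22],"twist":0}
    - {"travel":[0,24,22],"twist":0}
    - {"travel":[0,24,22],"twist":0}
    - {"travel":[0,24,22],"twist":0}
    - {"travel":[0,24,22],"twist":0}
    - {"travel":[0,24,22],"twist":0}
    - {"travel":[0,24,22],"twist":0}

```text
clock: 1.77
position: [0.4148, 0.2928, 0.2451]
tcp_rot: [-0.492, -0.508, -0.492, 0.508]
wrist_force: [0.3, 0.4, -0.3]
opening: 0.0851
```

Call:
servo_tool:
  plan:
    - {"travel":[0,24,20],"twist":0}
    - {"travel":[0,24,20],"twist":0}
    - {"travel":[0,24,20],"twist":0}
    - {"travel":[0,24,20],"twist":0}
    - {"travel":[0,24,20],"twist":0}
    - {"travel":[0,24,20],"twist":0}
    - {"travel":[0,14,11],"twist":0}
    - {"travel":[0,0,0],"twist":0}
    - {"travel":[0,0,0],"twist":0}

```text
clock: 2.52
position: [0.5678, 0.1577, 0.2446]
tcp_rot: [-0.491, -0.508, -0.492, 0.509]
wrist_force: [-0.2, 0.4, -0.6]
opening: 0.0855
```

```bash
python3 - <<'E'
from h import *
p,M=tool(); print(p,M.round(3),readout.read_state()["joint_pos"].round(2))
g=np.array([.5812,.1543,.153]); d=g+[0,0,-.005]-p; print((M.T@d*1000).round(1), np.degrees(np.arctan2(M[1,1],M[0,1])))
E
```

```text
[0.56783559 0.15766139 0.24456558] [[-0.001  0.999 -0.033]
 [ 0.    -0.033 -0.999]
 [-1.    -0.001 -0.   ]] [0.07 0.45 1.18 0.   1.51 0.1 ]
[96.5 13.6  2.9] -1.9117761908067818
```

Call:
servo_tool:
  plan:
    - {"travel":[0,13.5,3],"twist":0}
    - {"travel":[20,0,0],"twist":0}
    - {"travel":[20,0,0],"twist":0}
    - {"travel":[20,0,0],"twist":0}
    - {"travel":[20,0,0],"twist":0}
    - {"travel":[16.5,0,0],"twist":0}
    - {"travel":[0,0,0],"twist":0}
    - {"travel":[0,0,0],"twist":0}

```text
clock: 3.18
position: [0.5803, 0.1556, 0.1489]
tcp_rot: [-0.492, -0.507, -0.493, 0.508]
wrist_force: [0.8, 0.3, 0.3]
opening: 0.0856
```

```bash
python3 - <<'E'
from h import *
I,D=snap("scene","s1"); J,_=snap("top","t1")
print(tool()[0])
a=cv2.resize(I[110:230,300:420],(400,400),interpolation=2); b=cv2.resize(J[150:250,230:330],(400,400),interpolation=2)
cv2.imwrite("pics/crop1.png",np.hstack([a,b])[...,::-1])
E
```

```text
[0.58127671 0.15528701 0.15023138]
```

View pics/crop1.png

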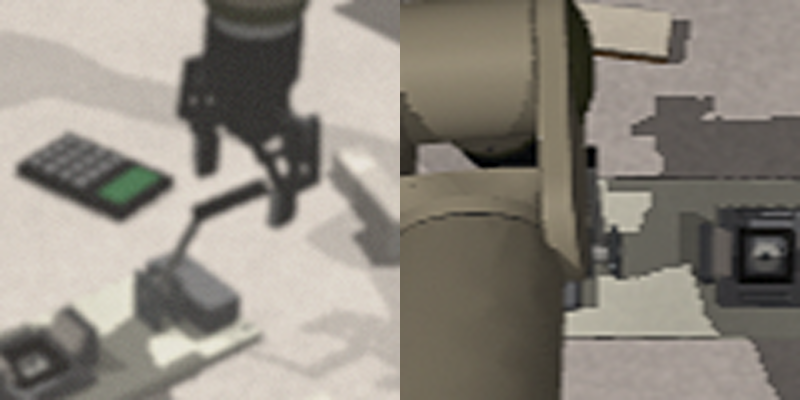

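In the crop, the bar at (245,190) lies between the two open fingers, and the arm is well clear to the right. I'll close the jaws.

Call:
servo_tool:
  plan:
    - {"travel":[0,0,0],"twist":0}
    - {"travel":[0,0,0],"twist":0}
    - {"travel":[0,0,0],"twist":0}
    - {"travel":[0,0,0],"twist":0}
    - {"travel":[0,0,0],"twist":0}
    - {"travel":[0,0,0],"twist":0}
    - {"travel":[0,0,0],"twist":0}
    - {"travel":[0,0,0],"twist":0}
  jaw: 255

```text
clock: 3.95
position: [0.581, 0.1547, 0.1491]
tcp_rot: [-0.492, -0.508, -0.492, 0.508]
wrist_force: [-1.2, 1.3, 3.1]
opening: 0.014
```

```bash
python3 - <<'E'
from h import *
s=readout.read_state(); print(s["position"],s["wrist_force"],s["opening"])
# arc rows in tool axes, radius 120, lever 0 -> .92 in 20 rows
a=np.linspace(-.45,.47,21); x=-120*np.sin(a); z=120*np.cos(a)
for i in range(20): print(round(z[i]-z[i+1],1),round(x[i+1]-x[i],1), end=' | ')
E
```

```text
[0.58102424 0.15470379 0.14905024] [-1.15724645  1.25018277  3.11798519] 0.014038476865250398
-2.3 -5.0 | -2.1 -5.1 | -1.8 -5.2 | -1.6 -5.3 | -1.3 -5.4 | -1.1 -5.4 | -0.8 -5.5 | -0.6 -5.5 | -0.3 -5.5 | -0.1 -5.5 | 0.2 -5.5 | 0.4 -5.5 | 0.7 -5.5 | 0.9 -5.4 | 1.2 -5.4 | 1.4 -5.3 | 1.7 -5.3 | 1.9 -5.2 | 2.2 -5.1 | 2.4 -5.0 |
```

Call:
servo_tool:
  plan:
    - {"travel":[-2.3,-5,0],"twist":0}
    - {"travel":[-2.1,-5.1,0],"twist":0}
    - {"travel":[-1.8,-5.2,0],"twist":0}
    - {"travel":[-1.6,-5.3,0],"twist":0}
    - {"travel":[-1.3,-5.4,0],"twist":0}
    - {"travel":[-1.1,-5.4,0],"twist":0}
    - {"travel":[-0.8,-5.5,0],"twist":0}
    - {"travel":[-0.6,-5.5,0],"twist":0}
    - {"travel":[-0.3,-5.5,0],"twist":0}
    - {"travel":[-0.1,-5.5,0],"twist":0}

```text
clock: 4.78
position: [0.5309, 0.1563, 0.1639]
tcp_rot: [0.495, 0.511, 0.489, -0.505]
wrist_force: [9.6, -0.7, 11.5]
opening: 0.0139
```

Call:
servo_tool:
  plan:
    - {"travel":[0.2,-5.5,0],"twist":0}
    - {"travel":[0.4,-5.5,0],"twist":0}
    - {"travel":[0.7,-5.5,0],"twist":0}
    - {"travel":[0.9,-5.4,0],"twist":0}
    - {"travel":[1.2,-5.4,0],"twist":0}
    - {"travel":[1.4,-5.3,0],"twist":0}
    - {"travel":[1.7,-5.3,0],"twist":0}
    - {"travel":[0,0,0],"twist":0}

```text
clock: 5.45
position: [0.4913, 0.1575, 0.1561]
tcp_rot: [0.494, 0.51, 0.49, -0.506]
wrist_force: [5.7, -1.3, 7.8]
opening: 0.0142
```

Call:
servo_tool:
  plan:
    - {"travel":[1.9,-5.2,0],"twist":0}
    - {"travel":[2.2,-5.1,0],"twist":0}
    - {"travel":[2.4,-5,0],"twist":0}
    - {"travel":[0,0,0],"twist":0}
    - {"travel":[0,0,0],"twist":0}
    - {"travel":[0,0,0],"twist":0}

```text
clock: 5.95
position: [0.4764, 0.1581, 0.1499]
tcp_rot: [0.494, 0.51, 0.49, -0.506]
wrist_force: [3.6, -0.8, 10.6]
opening: 0.0137
```

```bash
python3 - <<'E'
from h import *
s=readout.read_state(); print(s["position"],s["wrist_force"],s["opening"])
I,D=snap("scene","s2"); J,_=snap("top","t2")
a=cv2.resize(I[110:230,300:420],(400,400),interpolation=2); b=cv2.resize(J[150:250,230:330],(400,400),interpolation=2)
cv2.imwrite("pics/crop2.png",np.hstack([a,b])[...,::-1])
E
```

```text
[0.47641185 0.15805547 0.14990114] [ 3.62794915 -0.78358725 10.59528903] 0.013656943921154272
```

View pics/crop2.png

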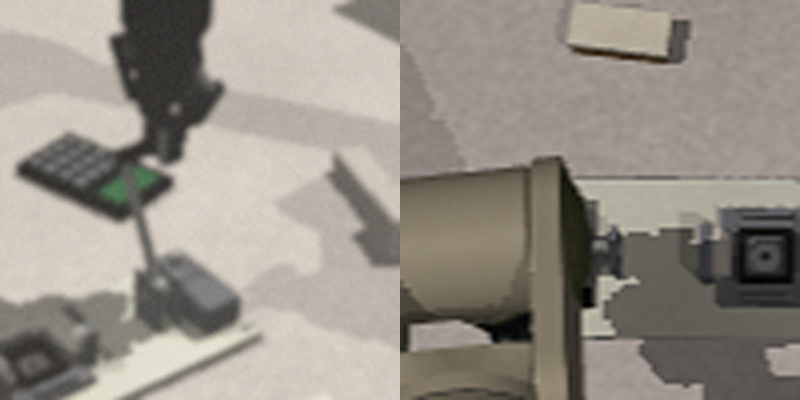

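The lever now leans towards the robot, with the bar held at (145,150) in the crop. I'll pull a few mm more to feel the stop.

Call:
servo_tool:
  plan:
    - {"travel":[1,-2,0],"twist":0}
    - {"travel":[1,-2,0],"twist":0}
    - {"travel":[0,0,0],"twist":0}
    - {"travel":[0,0,0],"twist":0}
    - {"travel":[0,0,0],"twist":0}

```text
clock: 6.47
position: [0.4757, 0.1581, 0.1496]
tcp_rot: [0.496, 0.512, 0.488, -0.504]
wrist_force: [12.6, -1.5, 16.5]
opening: 0.0136
```

The stop is reached: 4 mm commanded gave 0.7 mm of motion and the force rose. Now I'll ease it back along the same arc.

Call:
servo_tool:
  plan:
    - {"travel":[-1,2,0],"twist":0}
    - {"travel":[-1,2,0],"twist":0}
    - {"travel":[-2.4,5,0],"twist":0}
    - {"travel":[-2.2,5.1,0],"twist":0}
    - {"travel":[-1.9,5.2,0],"twist":0}
    - {"travel":[-1.7,5.3,0],"twist":0}
    - {"travel":[-1.4,5.3,0],"twist":0}
    - {"travel":[-1.2,5.4,0],"twist":0}
    - {"travel":[-0.9,5.4,0],"twist":0}
    - {"travel":[-0.7,5.5,0],"twist":0}

```text
clock: 7.3
position: [0.5171, 0.1568, 0.1602]
tcp_rot: [-0.492, -0.508, -0.492, 0.508]
wrist_force: [0.2, -0.4, 1.8]
opening: 0.0144
```

Call:
servo_tool:
  plan:
    - {"travel":[-0.4,5.5,0],"twist":0}
    - {"travel":[-0.2,5.5,0],"twist":0}
    - {"travel":[0.1,5.5,0],"twist":0}
    - {"travel":[0.3,5.5,0],"twist":0}
    - {"travel":[0.6,5.5,0],"twist":0}
    - {"travel":[0.8,5.5,0],"twist":0}
    - {"travel":[1.1,5.4,0],"twist":0}
    - {"travel":[1.3,5.4,0],"twist":0}
    - {"travel":[1.6,5.3,0],"twist":0}
    - {"travel":[0,0,0],"twist":0}

```text
clock: 8.13
position: [0.5669, 0.1553, 0.1543]
tcp_rot: [0.492, 0.508, 0.492, -0.508]
wrist_force: [2.5, 2.3, -2.6]
opening: 0.0141
```

Call:
servo_tool:
  plan:
    - {"travel":[1.8,5.2,0],"twist":0}
    - {"travel":[2.1,5.1,0],"twist":0}
    - {"travel":[2.3,5,0],"twist":0}
    - {"travel":[0,0,0],"twist":0}
    - {"travel":[0.4,1,0],"twist":0}
    - {"travel":[0,0,0],"twist":0}
    - {"travel":[0,0,0],"twist":0}

```text
clock: 8.72
position: [0.5811, 0.1549, 0.1488]
tcp_rot: [-0.491, -0.507, -0.493, 0.509]
wrist_force: [-8.3, -0.2, 8.7]
opening: 0.0138
```

The lever is back at its rest stop: x 581 mm, with the force reversed against the stop. I'll release it and go up.

Call:
servo_tool:
  plan:
    - {"travel":[0,0,0],"twist":0}
    - {"travel":[0,0,0],"twist":0}
    - {"travel":[0,0,0],"twist":0}
    - {"travel":[0,0,0],"twist":0}
    - {"travel":[0,0,0],"twist":0}
    - {"travel":[0,0,0],"twist":0}
    - {"travel":[0,0,0],"twist":0}
  jaw: 0

```text
clock: 9.3
position: [0.5822, 0.1547, 0.1484]
tcp_rot: [0.492, 0.508, 0.492, -0.508]
wrist_force: [0.3, -0.2, -0.0]
opening: 0.0853
```

Call:
servo_tool:
  plan:
    - {"travel":[-15,0,0],"twist":0}
    - {"travel":[-25,0,0],"twist":0}
    - {"travel":[-25,0,0],"twist":0}
    - {"travel":[-25,0,0],"twist":0}
    - {"travel":[-15,0,0],"twist":0}
    - {"travel":[0,0,20],"twist":0}
    - {"travel":[0,0,36],"twist":0}
    - {"travel":[0,0,38],"twist":0}
    - {"travel":[0,0,38],"twist":0}
    - {"travel":[0,0,38],"twist":0}

```text
clock: 10.13
position: [0.5763, -0.0167, 0.2535]
tcp_rot: [0.492, 0.508, 0.492, -0.508]
wrist_force: [0.5, 0.3, -0.0]
opening: 0.0859
```

Call:
servo_tool:
  plan:
    - {"travel":[0,0,38],"twist":0}
    - {"travel":[0,0,38],"twist":0}
    - {"travel":[0,0,38],"twist":0}
    - {"travel":[0,0,38],"twist":0}
    - {"travel":[0,0,38],"twist":0}
    - {"travel":[0,0,38],"twist":0}
    - {"travel":[0,0,30],"twist":0.1}
    - {"travel":[0,0,10],"twist":0.11}
    - {"travel":[0,0,0],"twist":0}
    - {"travel":[0,0,0],"twist":0}

```text
clock: 10.97
position: [0.567, -0.283, 0.2532]
tcp_rot: [0.436, 0.556, 0.437, -0.556]
wrist_force: [-0.2, 1.0, -0.6]
opening: 0.0853
```

```bash
python3 - <<'E'
from h import *
p,M=tool(); d=np.array([.586,-.277,.027])-p; print(p,(M.T@d*1000).round(1), np.degrees(np.arctan2(M[1,1],M[0,1])))
I,D=snap("scene","s3"); J,_=snap("top","t3")
a=cv2.resize(I[130:300,200:400],(400,400),interpolation=2); b=cv2.resize(J[140:250,245:425],(400,400),interpolation=2)
cv2.imwrite("pics/crop3.png",np.hstack([a,b])[...,::-1])
C=cloud("scene",D)[155:185,350:385].reshape(-1,3)*1000; C=C[(C[:,2]>135)&(C[:,2]<190)]; print("bar",len(C),C.mean(0),np.median(C,0))
E
```

```text
[ 0.56698122 -0.2829634   0.25318765] [226.2  17.1 -10.2] -13.727334476525641
bar 147 [583.21760144 137.44882235 156.38949852] [584.4490831  137.0596674  158.10898289]
```

View pics/crop3.png

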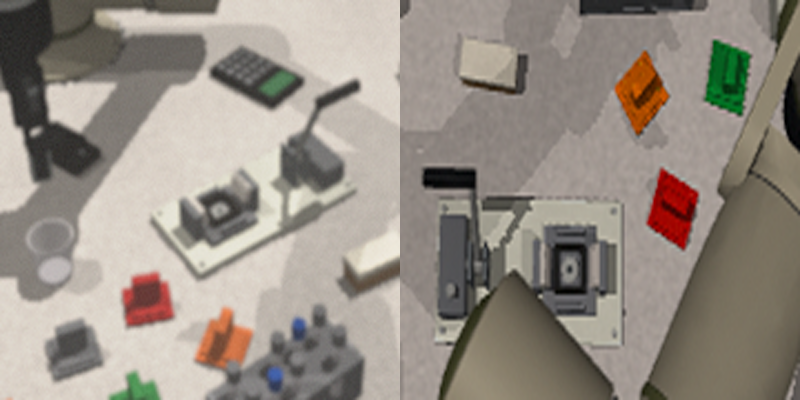

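The lever is at rest and the grey cover is untouched at (75,345) in the crop. I'll descend to just above the rib.

Call:
servo_tool:
  plan:
    - {"travel":[10,8.5,-5],"twist":0}
    - {"travel":[26,8.5,-5],"twist":0}
    - {"travel":[30,0,0],"twist":0}
    - {"travel":[30,0,0],"twist":0}
    - {"travel":[30,0,0],"twist":0}
    - {"travel":[30,0,0],"twist":0}
    - {"travel":[14,0,0],"twist":0}
    - {"travel":[0,0,0],"twist":0}
    - {"travel":[0,0,0],"twist":0}

```text
clock: 11.82
position: [0.5865, -0.2762, 0.083]
tcp_rot: [-0.436, -0.556, -0.437, 0.556]
wrist_force: [0.9, 0.8, 1.4]
opening: 0.0854
```

```bash
python3 - <<'E'
from h import *
p,M=tool(); d=np.array([.586,-.277,.027])-p; print(p,(M.T@d*1000).round(1), np.degrees(np.arctan2(M[1,1],M[0,1])))
I,D=snap("scene","s4"); C=cloud("scene",D)
cv2.imwrite("pics/crop4.png",cv2.resize(I[220:310,190:290],(600,540),interpolation=2)[...,::-1])
P=C[260:295,215:255].reshape(-1,3)*1000; P=P[(P[:,2]>36)&(P[:,2]<45)]; print(cv2.minAreaRect(P[:,:2].astype(np.float32)),len(P))
E
```

```text
[ 0.58651216 -0.27623376  0.08299739] [56.  -0.3  0.9] -13.740084162584338
((586.7099609375, -276.8594055175781), (35.20548629760742, 16.394641876220703), 69.23905181884766) 47
```

View pics/crop4.png

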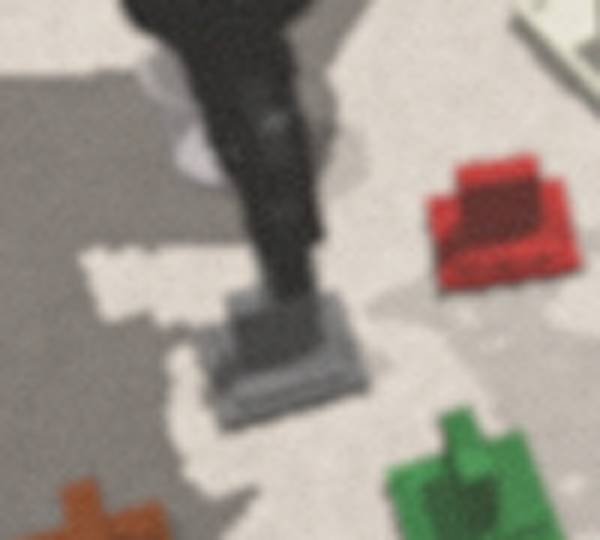

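The gripper stands over the grey cover, whose rib is at (280,335) in the crop. I'll descend and close.

Call:
servo_tool:
  plan:
    - {"travel":[14,0,0.8],"twist":0}
    - {"travel":[14,0,0],"twist":0}
    - {"travel":[14,0,0],"twist":0}
    - {"travel":[9,0,0],"twist":0}
    - {"travel":[5,0,0],"twist":0}
    - {"travel":[0,0,0],"twist":0}
    - {"travel":[0,0,0],"twist":0}

```text
clock: 12.45
position: [0.5863, -0.2783, 0.0283]
tcp_rot: [0.437, 0.557, 0.436, -0.557]
wrist_force: [-0.1, -0.6, -0.7]
opening: 0.0854
```

Call:
servo_tool:
  plan:
    - {"travel":[0,0,0],"twist":0}
    - {"travel":[0,0,0],"twist":0}
    - {"travel":[0,0,0],"twist":0}
    - {"travel":[0,0,0],"twist":0}
    - {"travel":[0,0,0],"twist":0}
    - {"travel":[0,0,0],"twist":0}
    - {"travel":[0,0,0],"twist":0}
    - {"travel":[0,0,0],"twist":0}
  jaw: 255

```text
clock: 13.12
position: [0.5859, -0.2783, 0.0277]
tcp_rot: [0.436, 0.557, 0.436, -0.557]
wrist_force: [-0.1, 0.1, 2.0]
opening: 0.0133
```

Call:
servo_tool:
  plan:
    - {"travel":[-10,0,0],"twist":0}
    - {"travel":[-20,0,0],"twist":0}
    - {"travel":[-25,0,0],"twist":0}
    - {"travel":[-25,0,0],"twist":0}
    - {"travel":[-12,0,0],"twist":-0.104}
    - {"travel":[0,0,0],"twist":-0.104}
    - {"travel":[0,-5,-15],"twist":0}
    - {"travel":[0,-8,-30],"twist":0}
    - {"travel":[0,-8,-32],"twist":0}
    - {"travel":[0,-8,-32],"twist":0}

```text
clock: 13.95
position: [0.5599, -0.1672, 0.1198]
tcp_rot: [0.491, 0.509, 0.491, -0.509]
wrist_force: [0.8, 0.0, -0.5]
opening: 0.0134
```

Call:
servo_tool:
  plan:
    - {"travel":[0,-8,-32],"twist":0}
    - {"travel":[0,-8,-32],"twist":0}
    - {"travel":[0,-8,-32],"twist":0}
    - {"travel":[0,-8,-28],"twist":0}
    - {"travel":[0,-3,-18],"twist":0}
    - {"travel":[0,0,-8],"twist":0}
    - {"travel":[0,0,0],"twist":0}
    - {"travel":[0,0,0],"twist":0}
    - {"travel":[0,0,0],"twist":0}

```text
clock: 14.7
position: [0.5311, -0.0183, 0.1195]
tcp_rot: [0.491, 0.509, 0.491, -0.509]
wrist_force: [-0.4, -0.6, -1.0]
opening: 0.0134
```

```bash
python3 - <<'E'
from h import *
p,M=tool(); d=np.array([.524,-.0155,.057])-p; print(p,(M.T@d*1000).round(1), np.degrees(np.arctan2(M[1,1],M[0,1])),readout.read_state()["opening"])
I,D=snap("scene","s5"); J,_=snap("top","t5")
a=cv2.resize(I[130:250,250:390],(467,400),interpolation=2); b=cv2.resize(J[170:250,250:360],(333,242),interpolation=2); b=cv2.copyMakeBorder(b,0,158,0,0,0)
cv2.imwrite("pics/crop5.png",np.hstack([a,b])[...,::-1])
E
```

```text
[ 0.53105701 -0.01825348  0.11950794] [62.5 -7.2 -2.5] -2.002487441365739 0.013408693835851736
```

View pics/crop5.png

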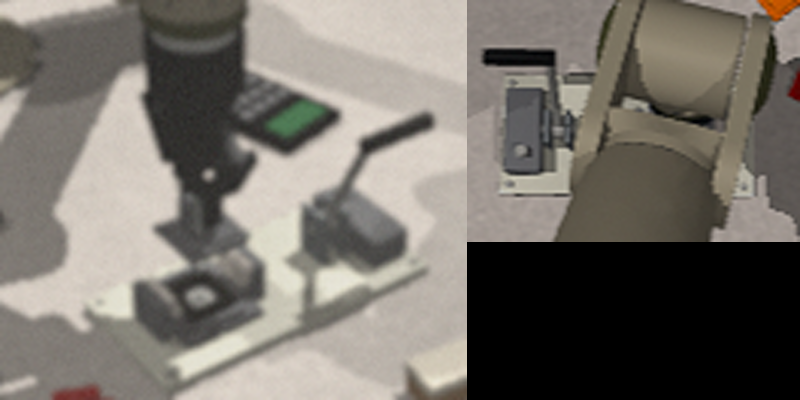

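```bash
python3 - <<'E'
from h import *
D=np.load("pics/s5.npy"); I=cv2.imread("pics/s5.png"); C=cloud("scene",D)*1000
m=np.zeros(D.shape,bool); m[185:225,285:335]=1
m&=(D>0)&(C[...,2]>88)&(C[...,2]<106); P=C[m]
yaw=np.radians(-1.9); Rt=np.array([[np.cos(yaw),np.sin(yaw)],[-np.sin(yaw),np.cos(yaw)]])
p,_=tool(); L=(P[:,:2]-p[:2]*1000)@Rt.T
print(len(P),"z",np.percentile(P[:,2],[2,10,50,90,98]).round(1))
print("local x",np.percentile(L[:,0],[1,3,10,90,97,99]).round(1),"y",np.percentile(L[:,1],[1,3,10,90,97,99]).round(1)); print(cv2.minAreaRect(P[:,:2].astype(np.float32)))
for lo,hi in((88,94),(94,99),(99,104)):
    q_=L[(P[:,2]>lo)&(P[:,2]<hi)]; print(lo,len(q_),q_.min(0).round(1),q_.max(0).round(1))
# towers/well in scene before (s0) and after
for f in("scene0","s3","s5"):
    D=np.load(f"pics/{f}.npy"); C=cloud("scene",D)*1000
    Q=C[180:250,270:345].reshape(-1,3); Q=Q[(Q[:,2]>45)&(Q[:,2]<54)&(Q[:,0]>480)&(Q[:,0]<570)&(Q[:,1]>-80)&(Q[:,1]<50)]
    for s in(Q[Q[:,1]>-15],Q[Q[:,1]<=-15]):
        if len(s)>8: r=cv2.minAreaRect(s[:,:2].astype(np.float32)); print(f,len(s),np.round(r[0],1),np.round(r[1],1),round(r[2],1),"med",np.median(s,0).round(1),"y",s[:,1].min().round(1),s[:,1].max().round(1))
E
```

```text
226 z [ 92.8  96.2  99.5 103.3 104.8]
local x [-27.8 -22.3 -14.9  27.1  28.6  29.4] y [-28.7 -28.2 -25.5  22.3  29.   31. ]
((530.4326782226562, -17.27515411376953), (61.2007942199707, 60.740291595458984), 87.214111328125)
88 11 [ 23.7 -24.1] [28.4 27.6]
94 81 [-31.  -29.3] [29.9 31.5]
99 122 [-27.  -29.8] [29.4 30.2]
scene0 85 [524.3  27.3] [47.4 23.2] 0.3 med [528.2  26.9  50.4] y 15.6 38.9
scene0 91 [523.2 -58.2] [44.9 21.6] 1.9 med [525.8 -59.8  50.4] y -69.3 -47.3
s3 85 [524.4  27.2] [47.7 21.9] 0.4 med [525.5  26.6  50. ] y 16.2 38.2
s3 89 [523.2 -57.7] [20.7 43.8] 89.6 med [524.6 -59.7  50.5] y -68.2 -47.3
s5 60 [530.   26.1] [22.9 34.1] 82.2 med [532.3  26.8  50.1] y 15.9 38.8
s5 89 [522.9 -57.9] [46.4 21.9] 0.2 med [524.7 -58.8  50.4] y -68.9 -46.9
```

Measured cover centre is TCP + (-0.6, +1) mm, and it is level and square. I'll align it over the well at (523.9, -15.5) and descend.

Call:
servo_tool:
  plan:
    - {"travel":[0,-3.3,-0.8],"twist":0}
    - {"travel":[0,-3.3,-0.8],"twist":0}
    - {"travel":[10,0,0],"twist":0}
    - {"travel":[14,0,0],"twist":0}
    - {"travel":[12,0,0],"twist":0}
    - {"travel":[8,0,0],"twist":0}
    - {"travel":[4,0,0],"twist":0}
    - {"travel":[0,0,0],"twist":0}
    - {"travel":[0,0,0],"twist":0}

```text
clock: 15.55
position: [0.5242, -0.0154, 0.0717]
tcp_rot: [0.491, 0.509, 0.491, -0.508]
wrist_force: [0.4, 0.6, -0.8]
opening: 0.0128
```

Call:
servo_tool:
  plan:
    - {"travel":[2,0,0],"twist":0}
    - {"travel":[2,0,0],"twist":0}
    - {"travel":[0,0,0],"twist":0}
    - {"travel":[0,0,0],"twist":0}

```text
clock: 15.88
position: [0.5241, -0.0153, 0.0675]
tcp_rot: [0.491, 0.508, 0.491, -0.508]
wrist_force: [0.6, -0.3, -1.0]
opening: 0.0131
```

Call:
servo_tool:
  plan:
    - {"travel":[0,0,1],"twist":0}
    - {"travel":[2,0,0],"twist":0}
    - {"travel":[2,0,0],"twist":0}
    - {"travel":[0,0,0],"twist":0}
    - {"travel":[0,0,0],"twist":0}

```text
clock: 16.3
position: [0.524, -0.0163, 0.0633]
tcp_rot: [-0.491, -0.508, -0.492, 0.508]
wrist_force: [-0.7, -0.5, 0.1]
opening: 0.0128
```

Call:
servo_tool:
  plan:
    - {"travel":[1,0,0],"twist":0}
    - {"travel":[1,0,0],"twist":0}
    - {"travel":[0,0,0],"twist":0}
    - {"travel":[0,0,0],"twist":0}

```text
clock: 16.63
position: [0.5243, -0.0162, 0.0619]
tcp_rot: [0.492, 0.509, 0.491, -0.508]
wrist_force: [-0.8, 0.1, 5.3]
opening: 0.0129
```

Call:
servo_tool:
  plan:
    - {"travel":[1,0,0],"twist":0}
    - {"travel":[1,0,0],"twist":0}
    - {"travel":[0,0,0],"twist":0}
    - {"travel":[0,0,0],"twist":0}

```text
clock: 16.97
position: [0.5246, -0.0164, 0.0604]
tcp_rot: [0.492, 0.509, 0.491, -0.508]
wrist_force: [-1.5, 0.5, 10.7]
opening: 0.0129
```

Call:
servo_tool:
  plan:
    - {"travel":[1,0,0],"twist":0}
    - {"travel":[1,0,0],"twist":0}
    - {"travel":[0,0,0],"twist":0}
    - {"travel":[0,0,0],"twist":0}

```text
clock: 17.3
position: [0.525, -0.0164, 0.0589]
tcp_rot: [0.492, 0.509, 0.49, -0.508]
wrist_force: [-1.8, 0.7, 14.3]
opening: 0.0131
```

Call:
servo_tool:
  plan:
    - {"travel":[1,0,0],"twist":0}
    - {"travel":[1,0,0],"twist":0}
    - {"travel":[0,0,0],"twist":0}
    - {"travel":[0,0,0],"twist":0}

```text
clock: 17.63
position: [0.5253, -0.0165, 0.0574]
tcp_rot: [0.493, 0.509, 0.49, -0.508]
wrist_force: [-1.7, 0.8, 18.1]
opening: 0.0133
```

Call:
servo_tool:
  plan:
    - {"travel":[1,0,0],"twist":0}
    - {"travel":[0,0,0],"twist":0}
    - {"travel":[0,0,0],"twist":0}

```text
clock: 17.88
position: [0.5254, -0.0165, 0.0556]
tcp_rot: [0.493, 0.509, 0.49, -0.508]
wrist_force: [1.6, 1.8, 9.0]
opening: 0.0128
```

The force dropped from 18.1 to 9.0 N, which is the snap. I'll keep pressing.

Call:
servo_tool:
  plan:
    - {"travel":[1,0,0],"twist":0}
    - {"travel":[1,0,0],"twist":0}
    - {"travel":[0,0,0],"twist":0}
    - {"travel":[0,0,0],"twist":0}

```text
clock: 18.22
position: [0.525, -0.0165, 0.0531]
tcp_rot: [0.492, 0.509, 0.491, -0.508]
wrist_force: [1.5, 0.8, 6.6]
opening: 0.0132
```

Call:
servo_tool:
  plan:
    - {"travel":[1,0,0],"twist":0}
    - {"travel":[1,0,0],"twist":0}
    - {"travel":[0,0,0],"twist":0}
    - {"travel":[0,0,0],"twist":0}

```text
clock: 18.55
position: [0.525, -0.0165, 0.0513]
tcp_rot: [0.492, 0.509, 0.491, -0.508]
wrist_force: [1.6, -0.0, 10.4]
opening: 0.0128
```

Call:
servo_tool:
  plan:
    - {"travel":[1,0,0],"twist":0}
    - {"travel":[0,0,0],"twist":0}
    - {"travel":[0,0,0],"twist":0}
    - {"travel":[0,0,0],"twist":0}

```text
clock: 18.88
position: [0.525, -0.0165, 0.0504]
tcp_rot: [0.492, 0.509, 0.491, -0.508]
wrist_force: [0.7, 1.1, 10.3]
opening: 0.0127
```

Call:
servo_tool:
  plan:
    - {"travel":[1,0,0],"twist":0}
    - {"travel":[0.5,0,0],"twist":0}
    - {"travel":[0,0,0],"twist":0}
    - {"travel":[0,0,0],"twist":0}
    - {"travel":[0,0,0],"twist":0}
    - {"travel":[0,0,0],"twist":0}

```text
clock: 19.38
position: [0.5251, -0.0165, 0.0495]
tcp_rot: [0.492, 0.509, 0.49, -0.508]
wrist_force: [-0.7, 2.1, 17.3]
opening: 0.0128
```

```bash
python3 - <<'E'
from h import *
I,D=snap("scene","s6"); s=readout.read_state(); print(s["position"],s["wrist_force"],s["opening"])
cv2.imwrite("pics/crop6.png",cv2.resize(I[150:245,270:390],(760,600),interpolation=2)[...,::-1])
C=cloud("scene",D)*1000; Q=C[185:245,280:340][D[185:245,280:340]>0]
Q=Q[(abs(Q[:,0]-525)<40)&(abs(Q[:,1]+15)<34)]
P=Q[(Q[:,2]>22)&(Q[:,2]<38)&(abs(Q[:,1]+15.5)<22)]; h,e=np.histogram(P[:,2],8); print(h,e.round(1))
t=P[(P[:,0]>535)&(P[:,0]<546)]; print("mid top z",np.median(t[:,2]),len(t)); A=np.c_[t[:,:2]-t[:,:2].mean(0),np.ones(len(t))]; print(np.linalg.lstsq(A,t[:,2],rcond=None)[0])
E
```

```text
[ 0.52507371 -0.01647219  0.04953887] [-0.55722275  0.73902779 17.75439809] 0.01249417203201092
[15  8 39 31 37 35 16  8] [22.2 24.2 26.1 28.1 30.1 32.  34.  36.  37.9]
mid top z 32.50071130760357 45
[-1.86806776e-01 -2.10721463e-02  3.25695130e+01]
```

View pics/crop6.png

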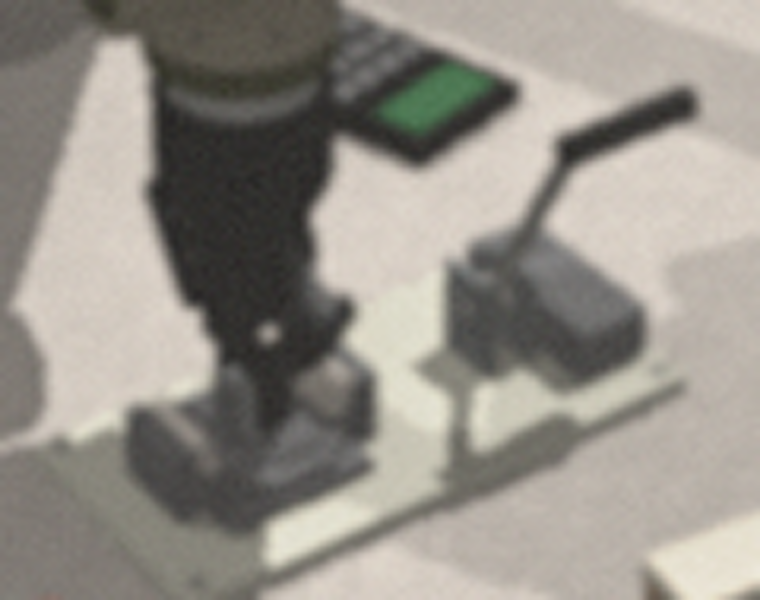

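The cover sits down between both clips (crop (270,440)), and the middle's top surface at 32.5 mm puts the underside about 7.5 mm below the well point. The push is steady at 17 N and the lever is at rest, so I'm handing in.

```bash
python3 -c "
from h import *
print(finish_job())"
```

```text
the job is handed in; nothing more can be done
None
```

I did the whole job and handed it in at about 19.4 s of the 58 s, still pressing on the cover. No verdict was reported.

- **Lever:** I pulled it until it met its stop, where 4 mm commanded gave only 0.7 mm of motion and the force rose. I then eased it back at about 0.55 rad/s with the bar gripped all the way, and released it against the rest stop. The last picture still shows it at rest.
- **Cover:** I gripped the grey cover by its rib and pressed it between the clips. The push rose to 18 N, then fell to 9 N and 6.6 N as it snapped in.
- **Final press:** It was holding about 17 N, more than the seal's 13 N when fully down. The cover's underside was about 7.5 mm below the well point by depth image. It was centred within about 2 mm and square within about 1°.
- **Bystanders:** I made no contact with anything else that I know of. I did not measure the bystanders' positions again at the end.

One reading was doubtful: a rough plane fit to the cover's blurred top gave a slope of 0.19 along x, over the 0.09 rad limit. I put this down to points from the rib and the plate's edge mixing into the fit. The gripper stayed upright within about 0.005 rad, and the other checks agree with a level cover.

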